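Load and lock the drill jig

TASK

On the metalworker's bench, slide the flat carrier plate into the slot of the drill jig, inner end first, until it is fully home against the back stop. Then take the bayonet plug, push its lugs down through the gaps of the jig's socket against the spring until its collar is flat on the jig, turn it clockwise a quarter turn to the stop, and finish while still gripping it there, pushed down and turned: do not let go, as it springs back. Leave the hammer, the tin and the small stake block where they are.

Things in the scene. Friction and masses are not known exactly. Their poses are not given: they have to be found in the camera images.
- jig: Dark steel drill jig bolted to the bench, a block 90 (x) by 120 (y) by 44 mm high with a round bayonet socket in its top and a slot for the plate along its x at bench level. Origin: on the bench, under the socket's axis (the middle of the block). z up.
- slot_mouth (a point): Middle of the slot's mouth, on the bench, at jig x = -45 mm; axes as the jig's. The tunnel-like slot is 63 mm wide, 11.5 mm high, its floor is the bench; it runs 75 mm in +x to a back stop and opens only to -x, where two flared guides 16 mm high reach 22 mm out, their gap widening to about 75 mm.
- socket (a point): Centre of the socket's mouth on the jig's top (44 mm above the bench), axes as the jig's. A 30 mm hole with two gaps for lugs, 12 mm wide, to 22 mm from the axis, along the jig's +y and -y. Lip 8 mm thick, free space below for lugs to turn. 14 mm below the mouth is a brass catch disc on a spring, with two dogs that the lugs push round.
- pin (a joint): How far the catch disc and the 10 mm locking pin under it are pushed down, m: 0 = up, 0.007 = plug's collar on the jig. Spring: about 3 N at 0, 13 N at 0.007. In the last 4 mm the pin enters the hole of the plate in the slot; if the plate is not home, the pin lands on it and the plug cannot go down.
- catch (a joint): How far the catch is turned clockwise seen from above, rad: 0 = rest, 1.4 = stop. A torsion spring turns it back (0.05 N m at rest, 0.19 N m at the stop). The plug turns about 0.1 rad more than the catch, as the lugs first take up play; it can turn only with its lugs under the lip (pin beyond about 0.002).
- plate: Loose aluminium carrier plate flat on the bench, 120 (x) by 60 (y) by 8 mm, about 0.2 kg. Origin: centre of its underside. The +x end is the inner end, which enters the slot first; a 16 mm square hole is at x = +30 mm. Fully home, its origin is at x = -30 mm, y = 0 in the jig's frame, x axis along the jig's x, 45 mm sticking out.
- plate_tab (a point): Point in the upright grip tab at the plate's outer end: 35 mm above the plate's underside, at plate x = -45 mm, y = 0. The tab is 30 mm long along the plate's x, 12 mm thick along its y; its top is 53 mm above the underside. Axes as the plate's.
- plug: Loose steel bayonet plug standing on the bench, 60 mm high, about 0.25 kg. Origin: centre of its underside. Shaft 27 mm across, 21 mm long; at its foot two lugs, 40 mm tip to tip along the plug's y, 8 mm wide and high; above the shaft a collar 48 mm across, 6 mm thick. A half turn makes no difference. With the collar on the jig its origin is 21 mm below the socket's mouth.
- plug_wing (a point): Point on the plug's axis, 48 mm above its underside, in the flat wing that is its grip: 27 to 60 mm above the underside, 42 mm along the plug's y (in line with the lugs below) and 12 mm thick along its x. A TCP here has its fingertips just clear of the collar. Axes as the plug's.
- hammer: Bystander: hammer lying at the far side of the bench, 240 mm long, handle along its x. Origin under its middle.
- tin: Bystander: plain metal tin, 66 mm across, 90 mm high. Origin: centre of its underside.
- stake: Bystander: small steel stake block, 60 by 60 mm, 55 mm high with its round top, standing between the robot and the jig. Origin: centre of its underside.
There are look-alikes about, which are no part of the job. What is shaped like the jig but green or orange is not meant.

How it is judged:
By the outcome, as a careful person would: the job done as asked, in the order asked, and still so for the second after the job is handed in, while the arm keeps its last pose, push and grip.
It also fails if it takes over 61 s, if anything falls off the work surface, if the arm or the gripper's body presses on something with over 40 N, if the wrist force passes 120 N, or if a joint passes its speed limit or range.

ROBOT

A 6-joint arm with a two-finger parallel gripper is mounted at the origin on the work surface. World frame = base frame: x ahead of the robot, y to its left, z up, the work surface at z = 0. Lengths are in m, angles in rad, forces in N, time in s.
With the tool pointing down it reaches from about 0.35 to 0.725 m from the base axis. Payload 4.3 kg.
Tool frame: the origin (TCP) lies between the finger pads, 19 mm behind the fingertips; this is the grasp point; z points along the fingers, y is the line along which they close (so a half turn about z gives the same grasp; the last joint's range is limited). The gripper opens to 85 mm and grips with 20 to 120 N. Pads are 22 mm wide; open, the fingers measure 114 mm over their backs; the gripper's body (76 mm by 85 mm) begins 54 mm behind the grasp point. The pads swing forward as they close: fully open they stand 13 mm farther back than shut.
Start: joints at [-1.258, 0.377, 0.081, 1.274, 0, 1.46], TCP at [0.236, -0.524, 0.25] pointing down, gripper open.
Joint ranges: [-2.72, 2.72], [-0.84, 1.66], [-1.02, 1.22], [-1.77, 2.12], [-1.37, 1.28], [-3.14, 3.14]. Speed limits (rad/s): [2.57, 2.57, 3.14, 3.14, 3.14, 3.14].

INTERFACE

Orientations are given as [roll, pitch, yaw] about the fixed x, y, z axes, in that order (R = Rz(yaw) Ry(pitch) Rx(roll)).
In Python, from plant import * gives the robot as it stands.
- The arm moves only by the tool arm_command, never from a script. Its argument "plan" is a list of rows, each a list of 6 numbers: the shift along the world's x, y, z normalised to -1 to 1, where 1 is 200 mm, then the turn, a rotation vector about the world's x, y, z normalised to -1 to 1, where 1 is 2 pi rad. In form: [[tx, ty, tz, wx, wy, wz], ...]. A call has 1 to 5 rows; each row is the pose to reach, as a shift and turn from the pose commanded when the call began, turning the shorter way round; what a row does not reach only later rows make up. A row lasts 1/8 s, in which the tool goes at most 62.5 mm and 10.7 degrees, less where a joint would pass 70% of its speed; a pose out of reach is approached as far as the arm can. A call with a number of a shift or a turn outside -1 to 1 is refused whole. A call with a gripper value outside its range is refused whole. "jaw" is the closure, from -1 (fully open) to 1 (shut), set as the call begins (left out, the last holds). The fingers move at their own pace and stop on an object; the grip force is fixed at half the most. Time passes only in rows, so rows that repeat a pose let the fingers close. It gives the time, the measured TCP pose, the force, the opening and the grip force at its end, in the units of the state.
- sense(): the state, without advancing time (a new reading comes with each control period).
- grab_frame(name): name is "scene" or "side" or "wrist"; returns the picture (384x512x3 uint8, red, green, blue); there is no depth.
- camera_info(name): a dict with "intrinsics" (3x3 intrinsics, pixels), "T" (4x4, takes a point from camera to world coordinates). Camera axes: x right, y up, looking along -z (the intrinsics and any distortion apply to the point x, -y, -z); pixel columns grow to the right and rows downward; lengths in m; the calibration is good to about 2 mm. A picture is of the moment at which its call begins: read the wrist's pose just before it. camera_info takes no time and is no camera call; for the wrist camera it gives the pose at the moment of the call.
- sign_off(): hands the job in; it is judged then, once.
The state is a dict: "time_s": time; "qpos": joint angles; "joint_vel": joint speeds; "joint_torque": joint torques, N m; "ee_pos": TCP position; "ee_rot": TCP orientation; "force": force on the tool from outside, world axes, zero at the start; "ft_torque": the same for the moment, N m; "opening": finger opening in m; "finger_force": force on a finger pad.
Only numpy, scipy, OpenCV 4.12 (cv2) and the standard library are available. Lean on these libraries where they do the work, as an engineer would, in place of code of your own. Each camera call takes 0.05 s, during which the arm holds its last target. There are 200 camera calls.

## Working session

There is one attempt and no reset: what is moved stays moved. The work goes in short steps, Python scripts to look and compute and a tool call to move; the robot and the scene stay as the last step left them, time stands still between calls to the robot, and variables do not carry over. Pictures are saved under pics/ and viewed, at most 10 in all, crops included, and the job is handed in when it is done.

Besides the shell and the picture viewer there is one more tool, called as name(argument=value, ...), one argument or row to a line, values as JSON. arm_command: Moves the arm, as the interface text tells. Its arguments: {"type":"object","properties":{"plan":{"type":"array"},"jaw":{"type":"number"}},"required":["plan"]}

```bash
mkdir -p pics; ls; cat > h.py <<'E'
from plant import *
import numpy as np, cv2
def save(n,f,scale=1):
    im=grab_frame(n); cv2.imwrite('pics/'+f,cv2.cvtColor(im,cv2.COLOR_RGB2BGR)); return im
E
python3 - <<'E'
from h import *
print(sense())
for n in("scene","side"):
    c=camera_info(n);print(n,c)
a=save("scene","s0.png");b=save("side","d0.png")
E
```

```text
pics
{'time_s': 0.0, 'qpos': array([-1.25826101e+00,  3.78106724e-01,  7.96407576e-02,  1.27441282e+00,
        3.00740883e-05,  1.46052163e+00]), 'joint_vel': array([ 0.00107338, -0.00029323,  0.00035269, -0.00036879, -0.00106821,
       -0.0013563 ]), 'joint_torque': array([ 1.50118696e-03, -4.63606095e+01,  2.69875771e+01,  2.09138665e-02,
       -4.28256965e-05,  3.43096964e-06]), 'ee_pos': array([ 0.23577274, -0.52376274,  0.24904168]), 'ee_rot': array([-3.13952615e+00, -2.59069192e-04,  4.22809717e-01]), 'force': array([-0.2226967 , -0.02905997, -0.16710447]), 'ft_torque': array([ 0.0022505 ,  0.03231745, -0.0039367 ]), 'finger_force': 0.0, 'opening': 0.08542902007713545}
scene {'intrinsics': array([[457.82232114,   0.        , 260.07642782],
       [  0.        , 457.82232114, 193.19786155],
       [  0.        ,   0.        ,   1.        ]]), 'T': array([[ 0.80360297, -0.38361257,  0.45504248,  1.16414268],
       [ 0.59509675,  0.52954141, -0.60452109, -0.91806127],
       [-0.00906195,  0.75658925,  0.65382765,  0.96736856],
       [ 0.        ,  0.        ,  0.        ,  1.        ]])}
side {'intrinsics': array([[445.35838353,   0.        , 262.36765411],
       [  0.        , 445.35838353, 191.77229734],
       [  0.        ,   0.        ,   1.        ]]), 'T': array([[ 0.99813693,  0.04313913, -0.04314717,  0.48578543],
       [-0.06051237,  0.60946371, -0.79050126, -1.14741719],
       [-0.00780491,  0.79163944,  0.61093869,  0.8780032 ],
       [ 0.        ,  0.        ,  0.        ,  1.        ]])}
```

View pics/s0.png

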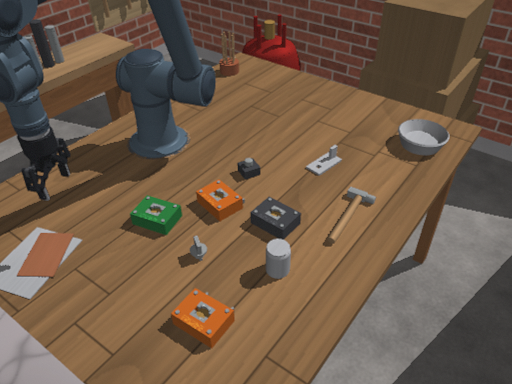

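View pics/d0.png

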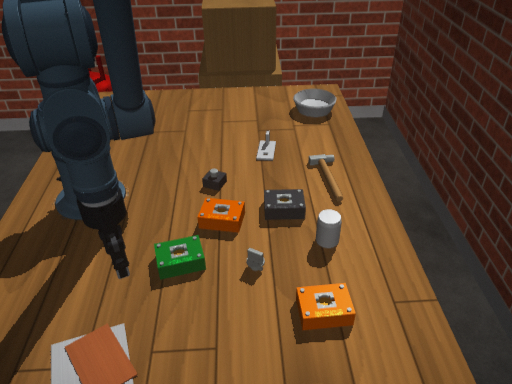

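The scene view shows four jig-shaped blocks: green (156,213), orange (220,200), orange (203,316) and dark steel (276,217). Only the dark one fits the description. The plate with its tab is at (325,160) and the plug at (198,250). I'll confirm these in one enlarged composite.

```bash
python3 - <<'E'
import cv2,numpy as np
s=cv2.imread('pics/s0.png');d=cv2.imread('pics/d0.png')
def c(im,x,y,w,h): return cv2.resize(im[y:y+h,x:x+w],(400,300),interpolation=cv2.INTER_CUBIC)
o=np.vstack([np.hstack([c(s,236,186,80,60),c(d,245,175,80,60)]),np.hstack([c(s,295,140,60,45),c(d,236,125,60,45)])])
cv2.imwrite('pics/c1.png',o)
E
```

```text
(no output)
```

View pics/c1.png

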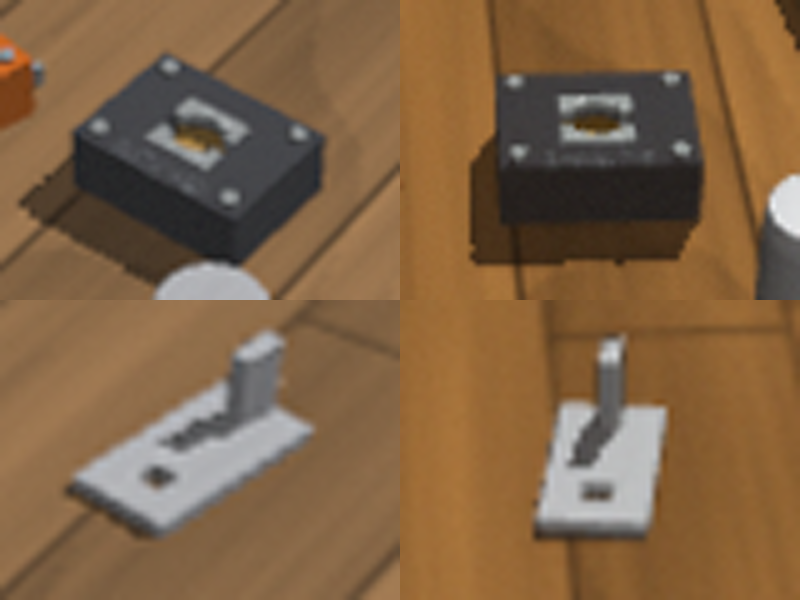

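The crop confirms the dark jig. Its gaps run along world x, and there's no slot on the near face, so the mouth faces world +y, toward the plate. The plate's square hole (inner end) is toward −y and the tab toward +y. Next I'll turn pixels into positions.

```bash
cat >> h.py <<'E'
def ray(px,z,K,T):
    px=np.atleast_2d(np.asarray(px,float)); d=np.c_[(px[:,0]-K[0,2])/K[0,0],-(px[:,1]-K[1,2])/K[1,1],-np.ones(len(px))]@T[:3,:3].T
    o=T[:3,3]; return o+d*((z-o[2])/d[:,2])[:,None]
def proj(P,K,T):
    p=(np.atleast_2d(P)-T[:3,3])@T[:3,:3]; return np.c_[K[0,0]*p[:,0]/-p[:,2]+K[0,2],-K[1,1]*p[:,1]/-p[:,2]+K[1,2]]
E
python3 - <<'E'
from h import *
def un(pts,x0,y0,k,X0,Y0): return (np.array(pts)-[X0,Y0]+.5)/k-.5+[x0,y0]
S=camera_info('scene');D=camera_info('side')
KS,TS,KD,TD=S['intrinsics'],S['T'],D['intrinsics'],D['T']
def rep(n,P):
    print(n,'\n',P.round(4),'mean',P.mean(0).round(4)); 
    print(' edges',[np.r_[np.linalg.norm(P[(i+1)%4]-P[i]),np.degrees(np.arctan2(*(P[(i+1)%4]-P[i])[1::-1]))].round(3) for i in range(4)])
rep('jig scene bolts',ray(un([(98,126),(170,66),(300,132),(230,196)],236,186,5,0,0),.046,KS,TS))
rep('jig side bolts',ray(un([(515,81),(672,78),(682,148),(518,151)],245,175,5,400,0),.046,KD,TD))
rep('plate scene',ray(un([(72,483),(157,530),(313,430),(222,383)],295,140,20/3,0,300),.008,KS,TS))
rep('plate side',ray(un([(562,403),(667,407),(648,526),(540,522)],236,125,20/3,400,300),.008,KD,TD))
# jig socket brass, plug: two-view wing top
# plug wing top pixel, scene & side crops
s=cv2.imread('pics/s0.png');d=cv2.imread('pics/d0.png')
c=lambda im,x,y:cv2.resize(im[y:y+45,x:x+60],(400,300),interpolation=cv2.INTER_CUBIC)
cv2.imwrite('pics/c2.png',np.hstack([c(s,170,225),c(d,226,238)]))
E
```

```text
jig scene bolts 
 [[ 0.5585 -0.1384  0.046 ]
 [ 0.5618 -0.0701  0.046 ]
 [ 0.6576 -0.0728  0.046 ]
 [ 0.6545 -0.1408  0.046 ]] mean [ 0.6081 -0.1055  0.046 ]
 edges [array([6.8000e-02, 8.7236e+01]), array([ 0.096, -1.624]), array([ 6.8000e-02, -9.2603e+01]), array([9.60000e-02, 1.78523e+02])]
jig side bolts 
 [[ 0.5608 -0.0671  0.046 ]
 [ 0.6572 -0.0709  0.046 ]
 [ 0.6545 -0.1388  0.046 ]
 [ 0.5579 -0.1348  0.046 ]] mean [ 0.6076 -0.1029  0.046 ]
 edges [array([ 0.096, -2.255]), array([ 6.8000e-02, -9.2224e+01]), array([9.70000e-02, 1.77637e+02]), array([6.8000e-02, 8.7493e+01])]
plate scene 
 [[0.5405 0.1703 0.008 ]
 [0.596  0.1625 0.008 ]
 [0.6186 0.2828 0.008 ]
 [0.5587 0.2915 0.008 ]] mean [0.5784 0.2268 0.008 ]
 edges [array([ 0.056, -8.034]), array([ 0.122, 79.376]), array([6.10000e-02, 1.71719e+02]), array([  0.123, -98.508])]
plate side 
 [[0.5572 0.2972 0.008 ]
 [0.6159 0.2885 0.008 ]
 [0.5956 0.1682 0.008 ]
 [0.5386 0.1762 0.008 ]] mean [0.5768 0.2326 0.008 ]
 edges [array([ 0.059, -8.404]), array([  0.122, -99.56 ]), array([5.8000e-02, 1.7201e+02]), array([ 0.122, 81.295])]
```

View pics/c2.png

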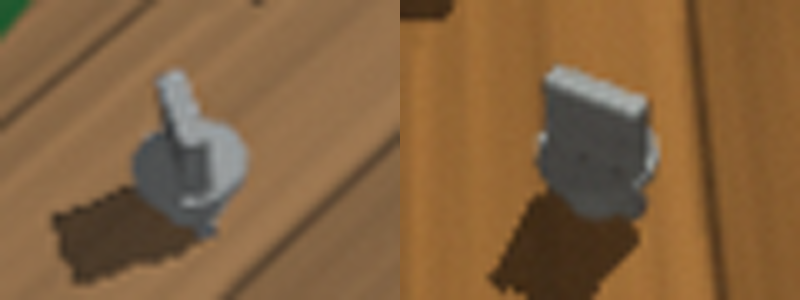

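The crop shows the plug standing with its wing top edges at scene crop (172,73)–(197,140) and side crop (553,72)–(643,107).

```bash
python3 - <<'E'
from h import *
def un(pts,x0,y0,k,X0,Y0): return (np.array(pts)-[X0,Y0]+.5)/k-.5+[x0,y0]
S=camera_info('scene');D=camera_info('side')
for n,c,p in(('scene',S,un([(172,74),(196,142)],170,225,20/3,0,0)),('side',D,un([(553,73),(643,108)],226,238,20/3,400,0))):
    P=ray(p,.06,c['intrinsics'],c['T']);e=P[1]-P[0];print(n,P.round(4),P.mean(0).round(4),np.linalg.norm(e).round(4),np.degrees(np.arctan2(e[1],e[0])))
W=camera_info('wrist');T=W['T'];print(T.round(3),W['intrinsics'].round(1),sense()['ee_pos'])
E
```

```text
scene [[ 0.495  -0.3264  0.06  ]
 [ 0.5285 -0.3487  0.06  ]] [ 0.5117 -0.3375  0.06  ] 0.0403 -33.57899518293394
side [[ 0.4934 -0.3258  0.06  ]
 [ 0.527  -0.3469  0.06  ]] [ 0.5102 -0.3364  0.06  ] 0.0397 -32.134516942987695
[[ 0.411  0.873  0.262  0.301]
 [-0.912  0.394  0.116 -0.494]
 [-0.002 -0.287  0.958  0.374]
 [ 0.     0.     0.     1.   ]] [[327.3   0.  251.6]
 [  0.  327.3 186. ]
 [  0.    0.    1. ]] [ 0.23572585 -0.52382912  0.24915543]
```

arm_command(
  plan=[
    [0.43, 1, 0, 0, 0, 0.04],
    [0.43, 1, 0, 0, 0, 0.04],
    [0.43, 1, 0, 0, 0, 0.04],
    [0.43, 1, 0, 0, 0, 0.04],
  ],
  jaw=-1,
)

```text
time_s: 0.6
ee_pos: [0.3222, -0.3212, 0.2496]
ee_rot: [-3.14, -0.001, 0.676]
force: [-0.3, 0.0, 0.0]
opening: 0.0855
finger_force: 0.0
```

arm_command(
  plan=[
    [0.43, 1, 0, 0, 0, 0.04],
    [0.43, 1, 0, 0, 0, 0.04],
    [0.43, 1, 0, 0, 0, 0.04],
    [0.43, 1, 0, 0, 0, 0.04],
  ],
)

```text
time_s: 1.1
ee_pos: [0.4081, -0.1216, 0.2498]
ee_rot: [-3.141, -0.0, 0.929]
force: [0.6, -0.3, 0.3]
opening: 0.0855
finger_force: 0.0
```

arm_command(
  plan=[
    [0.43, 1, 0, 0, 0, 0.04],
    [0.43, 1, 0, 0, 0, 0.04],
    [0.43, 1, 0, 0, 0, 0.04],
    [0.43, 1, 0, 0, 0, 0.04],
  ],
)

```text
time_s: 1.6
ee_pos: [0.4943, 0.0785, 0.2495]
ee_rot: [-3.141, -0.0, 1.18]
force: [0.4, -1.0, 0.3]
opening: 0.0854
finger_force: 0.0
```

arm_command(
  plan=[
    [0.45, 0.98, 0, 0, 0, 0.0385],
    [0.45, 0.98, 0, 0, 0, 0.0385],
    [0.45, 0.98, 0, 0, 0, 0.0385],
    [0.45, 0.98, 0, 0, 0, 0.0385],
    [0.45, 0.98, 0, 0, 0, 0.0385],
  ],
)

```text
time_s: 2.22
ee_pos: [0.5839, 0.2734, 0.2485]
ee_rot: [-3.14, 0.001, 1.421]
force: [0.3, 0.2, 0.0]
opening: 0.0853
finger_force: 0.0
```

```bash
python3 - <<'E'
from h import *
print(sense()['ee_pos'],sense()['ee_rot'])
w=camera_info('wrist');np.savez('w1.npz',K=w['intrinsics'],T=w['T']);save('wrist','w1.png')
E
```

```text
[0.58391886 0.27340009 0.24854061] [-3.14024678e+00  7.23150284e-04  1.42144401e+00]
```

View pics/w1.png

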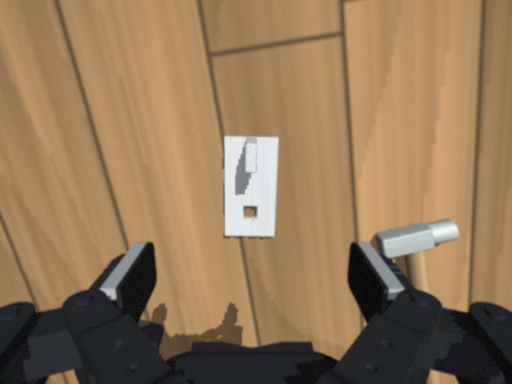

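The wrist view shows the plate upright at about (250,187). The tab top is at (251,155) and the square hole at (250,212).

```bash
cat >> h.py <<'E'
def white(f,box):
    im=cv2.imread('pics/'+f);hsv=cv2.cvtColor(im,cv2.COLOR_BGR2HSV);m=((hsv[...,1]<60)&(hsv[...,2]>100)).astype(np.uint8)
    q=np.zeros_like(m);x0,y0,x1,y1=box;q[y0:y1,x0:x1]=m[y0:y1,x0:x1];cs,_=cv2.findContours(q,cv2.RETR_EXTERNAL,cv2.CHAIN_APPROX_NONE)
    return cv2.minAreaRect(max(cs,key=cv2.contourArea)),max(cs,key=cv2.contourArea)
E
python3 - <<'E'
from h import *
w=np.load('w1.npz');r,_=white('w1.png',(200,120,300,260));b=cv2.boxPoints(r);print(r,b.round(1))
P=ray(b,.008,w['K'],w['T']);print(P.round(4),P.mean(0).round(4))
for i in range(4):
    e=P[(i+1)%4]-P[i];print(np.linalg.norm(e).round(4),np.degrees(np.arctan2(e[1],e[0])).round(2))
print('hole',ray([(250,212)],.004,w['K'],w['T']),'tabtop',ray([(251,145),(251,171),(251.5,158)],.053,w['K'],w['T']))
E
```

```text
((249.42311096191406, 185.99801635742188), (55.289520263671875, 101.37693786621094), 1.4688007831573486) [[220.5 236. ]
 [223.1 134.6]
 [278.4 136. ]
 [275.8 237.4]]
[[0.5301 0.1802 0.008 ]
 [0.5546 0.3015 0.008 ]
 [0.6153 0.2908 0.008 ]
 [0.5967 0.1684 0.008 ]] [0.5742 0.2352 0.008 ]
0.1237 78.58
0.0616 -9.97
0.1238 -98.65
0.0676 169.92
hole [[0.57022439 0.20436877 0.004     ]] tabtop [[0.58492048 0.29284255 0.053     ]
 [0.5809964  0.26674089 0.053     ]
 [0.58347438 0.27986962 0.053     ]]
```

arm_command(
  plan=[
    [-0.004, 0.023, -1, 0, 0, -0.0025],
    [-0.004, 0.023, -1, 0, 0, -0.0025],
    [-0.004, 0.023, -1, 0, 0, -0.0025],
    [-0.004, 0.023, -1, 0, 0, -0.0025],
    [-0.004, 0.023, -1, 0, 0, -0.0025],
  ],
)

```text
time_s: 2.9
ee_pos: [0.583, 0.2753, 0.0508]
ee_rot: [-3.141, 0.001, 1.402]
force: [0.5, -0.3, 0.8]
opening: 0.0856
finger_force: 0.0
```

```bash
python3 - <<'E'
from h import *
print(sense()['ee_pos'],sense()['ee_rot'])
w=camera_info('wrist');np.savez('w2.npz',K=w['intrinsics'],T=w['T']);save('wrist','w2.png')
E
```

```text
[0.58298729 0.27530401 0.0507574 ] [-3.14108851e+00  5.23905267e-04  1.40194989e+00]
```

View pics/w2.png

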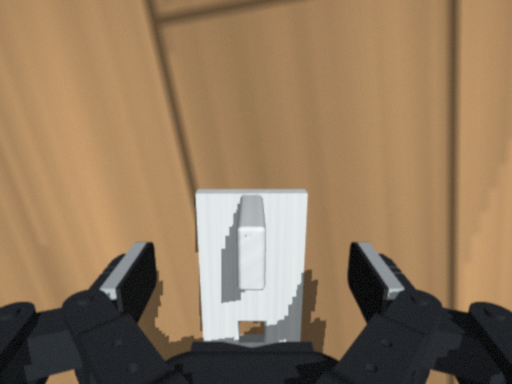

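The tab is centred between the pads at (252,258) and the plate's edges line up with the tool. I'll lower and grip.

arm_command(
  plan=[
    [0, 0.01, -0.06, 0, 0, 0],
    [0, 0.01, -0.06, 0, 0, 0],
  ],
)

```text
time_s: 3.2
ee_pos: [0.5837, 0.2785, 0.0388]
ee_rot: [3.14, -0.001, 1.403]
force: [0.5, -0.1, 0.3]
opening: 0.0854
finger_force: 0.0
```

arm_command(
  plan=[
    [0, 0, 0, 0, 0, 0],
    [0, 0, 0, 0, 0, 0],
    [0, 0, 0, 0, 0, 0],
    [0, 0, 0, 0, 0, 0],
    [0, 0, 0, 0, 0, 0],
  ],
  jaw=1,
)

```text
time_s: 3.82
ee_pos: [0.5833, 0.2783, 0.0382]
ee_rot: [3.141, -0.0, 1.403]
force: [0.6, -0.6, 1.4]
opening: 0.011
finger_force: 58.8
```

```bash
python3 - <<'E'
from h import *
s=sense();print(s['ee_pos'],s['ee_rot'],s['force'],s['opening'],s['finger_force'])
w=np.load('w2.npz');print('tabtop',ray([(252,226),(252,290),(252,258)],.053,w['K'],w['T']).round(4), 'backedge',ray([(197,189),(307,189)],.008,w['K'],w['T']).round(4))
w=camera_info('wrist');np.savez('w3.npz',K=w['intrinsics'],T=w['T']);save('wrist','w3.png')
d=save('side','d3.png')
E
```

```text
[0.58333633 0.27827183 0.03818675] [ 3.14118689e+00 -2.44674374e-04  1.40297771e+00] [ 0.57660613 -0.60069013  1.38325149] 0.011042921587617943 58.83539021015167
tabtop [[0.5855 0.2946 0.053 ]
 [0.5805 0.265  0.053 ]
 [0.583  0.2803 0.053 ]] backedge [[0.5567 0.3014 0.008 ]
 [0.6149 0.2915 0.008 ]]
```

```bash
python3 - <<'E'
from h import *
D=camera_info('side');S=camera_info('scene')
print(ray([(310,161),(320,166),(337,199)],.012,D['intrinsics'],D['T']).round(3),ray([(348,191),(330,240)],.012,S['intrinsics'],S['T']).round(3))
E
```

```text
[[ 0.723  0.137  0.012]
 [ 0.753  0.104  0.012]
 [ 0.776 -0.08   0.012]] [[ 0.721  0.139  0.012]
 [ 0.782 -0.082  0.012]]
```

arm_command(
  plan=[
    [0, 0, 0.01, 0, 0, 0],
    [0.03, -0.2, 0.01, 0, 0, 0.004],
    [0.07, -0.45, 0.01, 0, 0, 0.01],
    [0.1, -0.6, 0.01, 0, 0, 0.015],
    [0.1, -0.6, 0.01, 0, 0, 0.02],
  ],
)

```text
time_s: 4.55
ee_pos: [0.6031, 0.1558, 0.0396]
ee_rot: [-3.141, 0.001, 1.526]
force: [-0.4, 0.7, -1.6]
opening: 0.0114
finger_force: 58.6
```

arm_command(
  plan=[
    [0.03, -0.2, 0, 0, 0, 0.001],
    [0.058, -0.385, 0, 0, 0, 0.001],
    [0.058, -0.385, 0, 0, 0, 0.001],
  ],
)

```text
time_s: 4.92
ee_pos: [0.6149, 0.0797, 0.0398]
ee_rot: [-3.141, 0.0, 1.533]
force: [0.1, 0.4, -1.4]
opening: 0.011
finger_force: 58.5
```

```bash
python3 - <<'E'
from h import *
s=sense();print(s['ee_pos'],s['ee_rot'],s['force'],s['opening'])
a=save('scene','s4.png');b=save('side','d4.png');w=camera_info('wrist');np.savez('w4.npz',K=w['intrinsics'],T=w['T']);c=save('wrist','w4.png')
bg=lambda i:cv2.cvtColor(i,cv2.COLOR_RGB2BGR)
f=lambda i,x,y:cv2.resize(bg(i)[y:y+75,x:x+100],(400,300),interpolation=cv2.INTER_CUBIC)
cv2.imwrite('pics/c4.png',np.vstack([np.hstack([f(a,230,165),f(b,236,150)]),np.hstack([cv2.resize(bg(c),(400,300)),np.zeros((300,400,3),np.uint8)])]))
E
```

```text
[0.61485299 0.07974111 0.03976284] [-3.14125755e+00  1.25080808e-04  1.53251954e+00] [ 0.12020279  0.39065725 -1.38519322] 0.011034484919235192
```

View pics/c4.png

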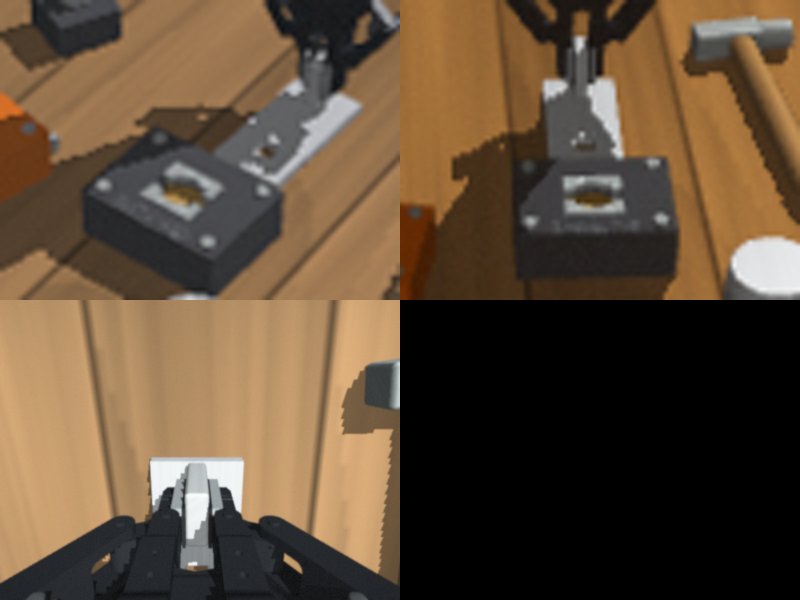

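```bash
python3 - <<'E'
from h import *
un=lambda p,x0,y0,X0:(np.array(p,float)-[X0,0]+.5)/4-.5+[x0,y0]
D=camera_info('side');S=camera_info('scene')
a=np.radians(-92.2);R=np.array([[np.cos(a),-np.sin(a)],[np.sin(a),np.cos(a)]])
J=np.array([.6078,-.1042])
def f(n,c,p,z):
    P=ray(p,z,c['intrinsics'],c['T'])[:,:2];print(n,((P-J)@R*1000).round(1).tolist(),((P-J)@R*1000).mean(0).round(1))
f('side plate L/R',D,un([(547,145),(546,115),(621,145),(616,100)],236,150,400),.0095)
f('side bolts',D,un([(529,167),(654,163),(662,219),(531,222)],236,150,400),.046)
f('side hole',D,un([(583,143)],236,150,400),.0095)
f('scene hole',S,un([(266,151)],230,165,0),.0095)
f('scene plate R edge',S,un([(283,183),(359,103)],230,165,0),.0095)
f('scene bolts',S,un([(103,185),(160,138),(262,190),(208,241)],230,165,0),.046)
E
```

```text
side plate L/R [[-108.4, -30.6], [-149.9, -29.7], [-106.5, 29.4], [-169.4, 29.8]] [-133.6   -0.3]
side bolts [[-32.3, -47.6], [-34.2, 48.4], [33.6, 48.3], [34.0, -48.2]] [0.3 0.2]
side hole [[-110.2, -1.2]] [-110.2   -1.2]
scene hole [[-102.8, 3.1]] [-102.8    3.1]
scene plate R edge [[-80.9, 34.5], [-196.1, 28.4]] [-138.5   31.5]
scene bolts [[36.0, -47.4], [-31.2, -46.3], [-32.0, 47.8], [35.0, 48.3]] [2.  0.6]
```

arm_command(
  plan=[
    [-0.002, -0.06, 0, 0, 0, 0],
    [-0.005, -0.12, 0, 0, 0, 0],
    [-0.007, -0.18, 0, 0, 0, 0],
    [-0.009, -0.24, 0, 0, 0, 0],
    [-0.0115, -0.3, 0, 0, 0, 0],
  ],
)

```text
time_s: 5.7
ee_pos: [0.6124, 0.0201, 0.04]
ee_rot: [3.141, 0.0, 1.535]
force: [0.0, 0.5, -2.1]
opening: 0.0115
finger_force: 58.5
```

arm_command(
  plan=[
    [-0.002, -0.06, 0, 0, 0, 0],
    [-0.005, -0.12, 0, 0, 0, 0],
    [-0.007, -0.17, 0, 0, 0, 0],
    [-0.008, -0.2, 0, 0, 0, 0],
    [-0.0085, -0.22, 0, 0, 0, 0],
  ],
)

```text
time_s: 6.32
ee_pos: [0.6107, -0.0231, 0.04]
ee_rot: [3.142, -0.0, 1.535]
force: [0.7, 0.3, -2.3]
opening: 0.0114
finger_force: 58.5
```

arm_command(
  plan=[
    [-0.0005, -0.015, -0.004, 0, 0, 0],
    [-0.001, -0.03, -0.007, 0, 0, 0],
    [-0.0015, -0.04, -0.007, 0, 0, 0],
    [-0.002, -0.05, -0.007, 0, 0, 0],
  ],
)

```text
time_s: 6.82
ee_pos: [0.6104, -0.0299, 0.039]
ee_rot: [3.141, -0.007, 1.537]
force: [0.0, 11.7, 3.2]
opening: 0.0116
finger_force: 59.3
```

arm_command(
  plan=[
    [0, -0.008, 0, 0, 0, 0],
    [0, -0.012, 0, 0, 0, 0],
    [0, -0.012, 0, 0, 0, 0],
  ],
)

```text
time_s: 7.2
ee_pos: [0.6104, -0.03, 0.0393]
ee_rot: [3.141, -0.01, 1.538]
force: [-1.5, 13.6, 3.9]
opening: 0.011
finger_force: 59.5
```

```bash
python3 - <<'E'
from h import *
s=sense();print(s['ee_pos'],s['ee_rot'],s['force'],s['ft_torque'],s['opening'])
w=camera_info('wrist');np.savez('w5.npz',K=w['intrinsics'],T=w['T']);save('wrist','w5.png')
r,_=white('w5.png',(150,190,350,235));b=cv2.boxPoints(r);print(r)
print('top edge corner',ray(b,.009,w['intrinsics'],w['T']).round(4))
E
```

```text
[ 0.61035844 -0.0300081   0.03934743] [ 3.14097637 -0.0103056   1.53804788] [-1.52915224 13.63221646  3.85154052] [ 2.71900715  0.21622154 -0.24675598] 0.011037898659307417
((251.5, 217.5), (33.0, 121.0), 90.0)
top edge corner [[ 0.5796 -0.0098  0.009 ]
 [ 0.6405 -0.0118  0.009 ]
 [ 0.6408 -0.0298  0.009 ]
 [ 0.5781 -0.0278  0.009 ]]
```

The plate is against a hard stop: 13.6 N, with the outer edge at the expected home depth. I'll release it and go to the plug.

arm_command(
  plan=[
    [0, 0.01, 0, 0, 0, 0],
    [0, 0.01, 0, 0, 0, 0],
    [0, 0.01, 0, 0, 0, 0],
    [0, 0.01, 0, 0, 0, 0],
  ],
  jaw=0,
)

```text
time_s: 7.75
ee_pos: [0.6104, -0.0337, 0.0387]
ee_rot: [3.141, 0.0, 1.534]
force: [-0.5, 0.2, -0.3]
opening: 0.0427
finger_force: 0.0
```

arm_command(
  plan=[
    [0, 0, 0.2, 0, 0, 0],
    [0, 0, 0.5, 0, 0, 0],
    [0, 0, 0.8, 0, 0, 0],
    [-0.1, -0.3, 0.8, 0, 0, 0.02],
  ],
)

```text
time_s: 8.25
ee_pos: [0.5955, -0.0914, 0.2051]
ee_rot: [3.129, 0.004, 1.67]
force: [0.8, -1.6, -0.3]
opening: 0.0425
finger_force: 0.0
```

arm_command(
  plan=[
    [-0.2, -0.62, 0, 0, 0, 0.06],
    [-0.2, -0.62, 0, 0, 0, 0.06],
    [-0.2, -0.62, 0, 0, 0, 0.06],
  ],
)

```text
time_s: 8.62
ee_pos: [0.5493, -0.2202, 0.1987]
ee_rot: [-3.141, 0.001, 2.034]
force: [-0.3, 1.7, 0.3]
opening: 0.0425
finger_force: 0.0
```

arm_command(
  plan=[
    [-0.19, -0.585, 0, 0, 0, 0.085],
    [-0.19, -0.585, 0, 0, 0, 0.085],
    [-0.19, -0.585, 0, 0, 0, 0.085],
    [-0.19, -0.585, 0, 0, 0, 0.085],
  ],
  jaw=-0.4,
)

```text
time_s: 9.12
ee_pos: [0.512, -0.3345, 0.1984]
ee_rot: [3.141, -0.0, 2.568]
force: [-0.0, 0.7, 0.9]
opening: 0.0598
finger_force: 0.0
```

```bash
python3 - <<'E'
from h import *
s=sense();print(s['ee_pos'],s['ee_rot'],s['qpos'][5])
w=camera_info('wrist');np.savez('w6.npz',K=w['intrinsics'],T=w['T']);a=save('wrist','w6.png')
print(proj([[.511,-.337,.06]],w['intrinsics'],w['T']))
cv2.imwrite('pics/c6.png',cv2.resize(cv2.cvtColor(a,cv2.COLOR_RGB2BGR)[100:300,130:380],(750,600),interpolation=cv2.INTER_CUBIC))
E
```

```text
[ 0.5119884  -0.33448085  0.19842381] [ 3.14141349e+00 -2.85739555e-04  2.56753289e+00] -0.10839182866829432
[[248.62738206 181.16109709]]
```

View pics/c6.png

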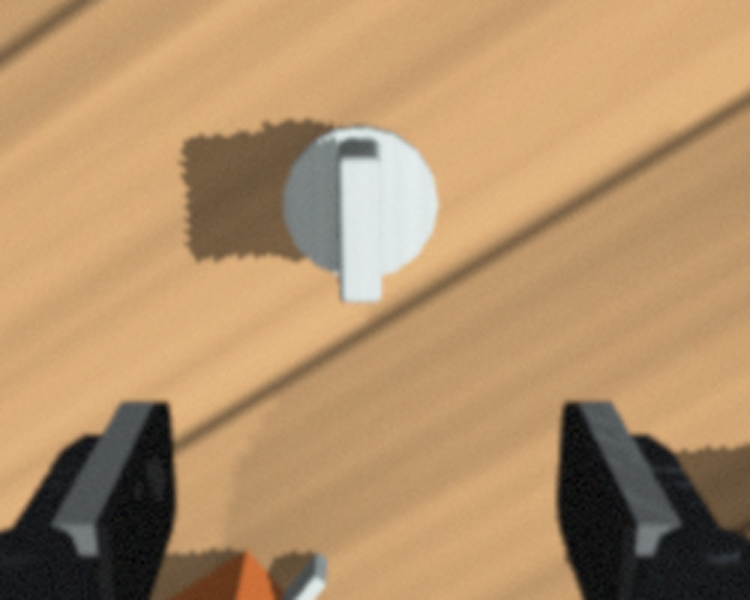

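The wing top spans crop (341,157)–(381,301), parallel to the pads and almost centred between them.

```bash
python3 - <<'E'
from h import *
w=np.load('w6.npz');p=(np.array([(341,157),(378,157),(381,300),(343,302)],float)+.5)/3-.5+[130,100]
P=ray(p,.06,w['K'],w['T']);print(P.mean(0).round(4))
for i in range(4):
    e=P[(i+1)%4]-P[i];print(np.linalg.norm(e).round(4),np.degrees(np.arctan2(e[1],e[0])).round(1))
c=ray([(np.array([361,201])+.5)/3-.5+[130,100]],.027,w['K'],w['T']);print('collar',c.round(4))
E
```

```text
[ 0.5082 -0.3339  0.06  ]
0.0101 57.1
0.0411 -31.5
0.0108 -119.7
0.0417 147.5
collar [[ 0.5076 -0.3336  0.027 ]]
```

arm_command(
  plan=[
    [-0.02, 0.003, -0.3, 0, 0, 0.002],
    [-0.02, 0.003, -0.6, 0, 0, 0.002],
    [-0.02, 0.003, -0.745, 0, 0, 0.002],
    [-0.02, 0.003, -0.745, 0, 0, 0.002],
  ],
)

```text
time_s: 9.68
ee_pos: [0.5068, -0.3301, 0.047]
ee_rot: [3.141, -0.006, 2.584]
force: [0.2, -0.2, 0.5]
opening: 0.0599
finger_force: 0.0
```

arm_command(
  plan=[
    [0, 0, 0, 0, 0, 0],
    [0, 0, 0, 0, 0, 0],
    [0, 0, 0, 0, 0, 0],
    [0, 0, 0, 0, 0, 0],
    [0, 0, 0, 0, 0, 0],
  ],
  jaw=1,
)

```text
time_s: 10.3
ee_pos: [0.5099, -0.3339, 0.0516]
ee_rot: [-3.141, 0.004, 2.584]
force: [-0.2, 0.5, 6.9]
opening: 0.011
finger_force: 59.5
```

arm_command(
  plan=[
    [0, 0, 0.25, 0, 0, 0],
    [0, 0, 0.55, 0, 0, 0],
    [0.1, 0.2, 0.7, 0, 0, 0.02],
    [0.2, 0.45, 0.7, 0, 0, 0.045],
    [0.2, 0.45, 0.7, 0, 0, 0.045],
  ],
)

```text
time_s: 10.92
ee_pos: [0.5494, -0.2394, 0.1899]
ee_rot: [3.14, -0.0, 2.872]
force: [-1.1, -0.1, -3.2]
opening: 0.0112
finger_force: 59.5
```

arm_command(
  plan=[
    [0.15, 0.35, 0, 0, 0, 0.02],
    [0.29, 0.7, 0, 0, 0, 0.038],
    [0.29, 0.7, 0, 0, 0, 0.038],
    [0.29, 0.7, 0, 0, 0, 0.038],
  ],
)

```text
time_s: 11.42
ee_pos: [0.6064, -0.1015, 0.1888]
ee_rot: [3.141, -0.002, 3.108]
force: [0.0, -0.7, -2.8]
opening: 0.0107
finger_force: 60.0
```

```bash
python3 - <<'E'
from h import *
s=sense();print(s['ee_pos'],s['ee_rot'],s['qpos'],s['force'],s['opening'])
w=camera_info('wrist');np.savez('w7.npz',K=w['intrinsics'],T=w['T']);a=save('wrist','w7.png')
J=np.array([.608,-.102]);
print(proj([[.608,-.102,.046]],w['intrinsics'],w['T']))
b=save('scene','s7.png');c=save('side','d7.png')
bg=lambda i:cv2.cvtColor(i,cv2.COLOR_RGB2BGR)
f=lambda i,x,y:cv2.resize(bg(i)[y:y+100,x:x+100],(300,300),interpolation=cv2.INTER_CUBIC)
cv2.imwrite('pics/c7.png',np.hstack([cv2.resize(bg(a),(500,375))[:,:],np.vstack([f(b,226,150),f(c,236,140)])[:375] if 0 else np.zeros((375,0,3),np.uint8)]) if 0 else np.hstack([np.vstack([bg(a),np.zeros((216,512,3),np.uint8)])[:,30:512],np.vstack([f(b,226,150),f(c,236,140)])]))
E
```

```text
[ 0.60642465 -0.10148442  0.18879124] [ 3.14136405e+00 -1.67370798e-03  3.10765473e+00] [-2.68865801e-01  4.81633358e-01  8.24850864e-02  1.17332900e+00
 -1.67265683e-04 -2.34927547e-01] [ 0.03584099 -0.70511279 -2.75323041] 0.010657540737189242
[[250.52489933 181.10991106]]
```

View pics/c7.png

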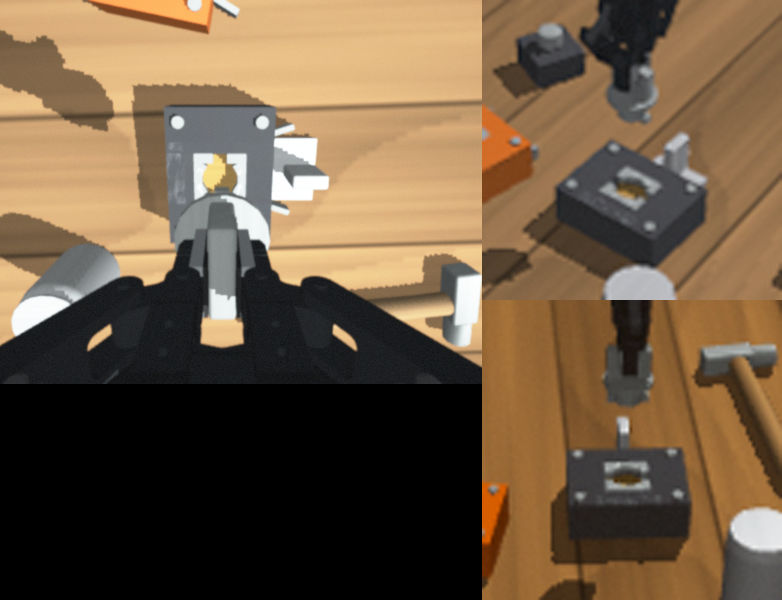

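The wrist view shows the jig's two near bolts at (208,122) and (292,122). The brass socket is just ahead of the held plug, and the plate's tab sticks out at the right. I'll measure the jig and the plug in the hand from this one picture.

```bash
python3 - <<'E'
from h import *
from scipy.spatial.transform import Rotation as Ro
w=np.load('w7.npz');K,T=w['K'],w['T'];im=cv2.imread('pics/w7.png');hsv=cv2.cvtColor(im,cv2.COLOR_BGR2HSV)
m=((hsv[...,2]>185)&(hsv[...,1]<50)).astype(np.uint8)
n,l,st,c=cv2.connectedComponentsWithStats(m)
for i in range(1,n):
    x,y,ww,hh,a=st[i]
    if a>40 and 180<c[i][0]<320 and c[i][1]<320: print(st[i],c[i].round(1))
g=cv2.cvtColor(im,cv2.COLOR_BGR2GRAY)
print('col252',[(r,int(g[r,252])) for r in range(178,330,3)])
TC=np.array([.60642,-.10148,.18879]);
for z in (.044,.046): 
    P=ray([(207.5,121.5),(292,121.5)],z,K,T);print(z,P.round(4),np.linalg.norm(P[0]-P[1]),np.degrees(np.arctan2(*(P[1]-P[0])[1::-1])))
R=Ro.from_euler('xyz',[3.14136,-.00167,3.10765]).as_matrix()
def tool(px,dz): print(px,((ray([px],TC[2]+dz,K,T)-TC)@R*1000).round(1))
tool((252,203),.0105);tool((252,318),.0105);tool((252,193),-.0225)
E
```

```text
[218   0  13  11 127] [224.1   4.5]
[243   0  27  16 171] [257.9   5.9]
[201 116  13  13 130] [207.2 121.9]
[286 116  13  13 135] [292.1 122.1]
[305 124  20  12 121] [314.3 129.6]
[223 153  20  46 572] [230.3 172.1]
[257 154  20  43 528] [268.8 171.5]
[ 251  196   49   55 1044] [280.  219.6]
[301 205  19  10 106] [309.5 209.7]
[240 289  26  31 646] [251.5 306.3]
col252 [(178, 151), (181, 125), (184, 128), (187, 106), (190, 104), (193, 101), (196, 223), (199, 166), (202, 113), (205, 93), (208, 92), (211, 94), (214, 94), (217, 98), (220, 98), (223, 101), (226, 100), (229, 123), (232, 141), (235, 145), (238, 142), (241, 143), (244, 142), (247, 142), (250, 141), (253, 144), (256, 144), (259, 143), (262, 144), (265, 142), (268, 140), (271, 141), (274, 143), (277, 141), (280, 139), (283, 142), (286, 143), (289, 142), (292, 143), (295, 210), (298, 242), (301, 242), (304, 241), (307, 242), (310, 242), (313, 242), (316, 241), (319, 225), (322, 211), (325, 207), (328, 200)]
0.044 [[ 0.5571 -0.1353  0.044 ]
 [ 0.5594 -0.0666  0.044 ]] 0.06871495954605783 88.09444650790024
0.046 [[ 0.5569 -0.135   0.046 ]
 [ 0.5592 -0.0668  0.046 ]] 0.06820606227368092 88.09444650790023
(252, 203) [[ 33.    0.5 -10.4]]
(252, 318) [[-17.6   0.6 -10.5]]
(252, 193) [[26.3  0.6 22.5]]
```

arm_command(
  plan=[
    [0.005, -0.008, -0.2, 0, 0, 0],
    [0.005, -0.008, -0.4, 0, 0, 0],
    [0.005, -0.008, -0.44, 0, 0, 0],
    [0.005, -0.008, -0.44, 0, 0, 0],
  ],
)

```text
time_s: 12.08
ee_pos: [0.6072, -0.1054, 0.1018]
ee_rot: [3.141, -0.001, 3.104]
force: [0.1, -0.2, -2.4]
opening: 0.0111
finger_force: 59.9
```

```bash
python3 - <<'E'
from h import *
s=sense();print(s['ee_pos'],s['ee_rot'],s['force'])
w=camera_info('wrist');K,T=w['intrinsics'],w['T'];np.savez('w8.npz',K=K,T=T,e=s['ee_pos'],r=s['ee_rot']);a=save('wrist','w8.png')
b=save('scene','s8.png');c=save('side','d8.png')
bg=lambda i:cv2.cvtColor(i,cv2.COLOR_RGB2BGR)
f=lambda i,x,y,k:cv2.resize(bg(i)[y:y+int(300/k),x:x+int(400/k)],(400,300),interpolation=cv2.INTER_CUBIC)
cv2.imwrite('pics/c8.png',np.vstack([np.hstack([f(b,238,168,5),f(c,247,155,5)]),np.hstack([f(a,170,40,2),f(a,170,190,2)])]))
E
```

```text
[ 0.60716588 -0.10539277  0.10182226] [ 3.14147217e+00 -7.67275942e-04  3.10423794e+00] [ 0.06857445 -0.2406504  -2.40654969]
```

View pics/c8.png

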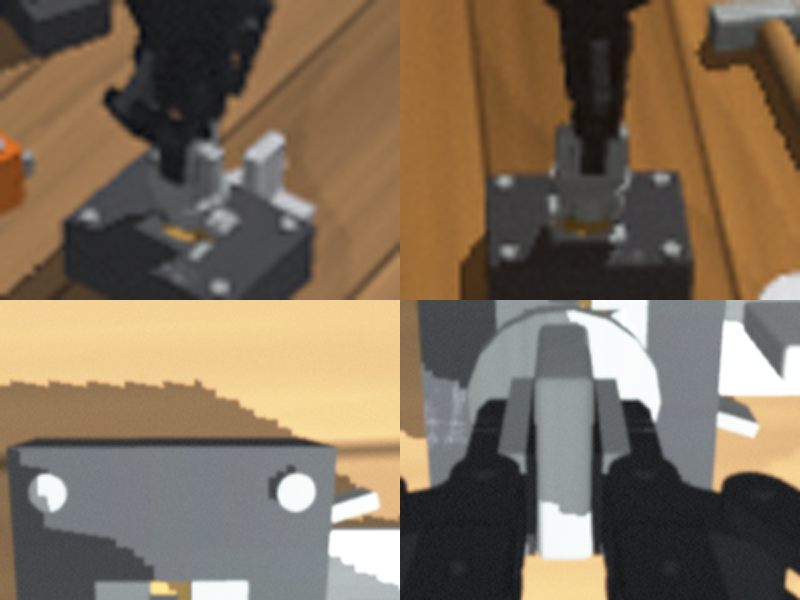

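```bash
python3 - <<'E'
from h import *
from scipy.spatial.transform import Rotation as Ro
w=np.load('w8.npz');K,T,TC=w['K'],w['T'],w['e'];R=Ro.from_euler('xyz',w['r']).as_matrix()
t=lambda px,z:((ray(px,z,K,T)-TC)@R*1000)
B=t([(193.7,136.2),(318.2,135.8)],.046);print('bolts',B.round(1),np.linalg.norm(B[0]-B[1]),'mid',B.mean(0).round(2))
E=t([(174.7,114),(337,114)],.044);print('near edge corners',E.round(1),E.mean(0).round(2),np.linalg.norm(E[0]-E[1]))
print('wing ends',t([(252,229),(252,318)],TC[2]+.0105).round(1),'collar front',t([(252.2,194.5)],TC[2]-.0225).round(1),'collar sides',t([(204,230),(300,230)],TC[2]-.0225).round(1))
D=camera_info('side');S=camera_info('scene')
a=np.radians(-92);Rj=np.array([[np.cos(a),-np.sin(a)],[np.sin(a),np.cos(a)]])
un=lambda p,x0,y0,X0:(np.array(p,float)-[X0,0]+.5)/5-.5+[x0,y0]
def f(c,p,z):
    P=ray(p,z,c['intrinsics'],c['T']);print(P.round(4).tolist(),P.mean(0).round(4))
f(D,un([(505,182),(661,179),(672,248),(510,251)],247,155,400),.046)
f(D,un([(559,130),(624,130)],247,155,400),.112)
f(S,un([(90,215),(290,224),(220,287)],238,168,0),.046)
E
```

```text
bolts [[ 48.5 -31.6  55.9]
 [ 48.8  37.1  55.9]] 68.72991492203086 mid [48.65  2.74 55.86]
near edge corners [[ 60.4 -41.8  57.9]
 [ 60.4  47.1  57.9]] [60.39  2.67 57.87] 88.88370144379022
wing ends [[ 22.6   0.5 -10.5]
 [-17.6   0.5 -10.5]] collar front [[25.6  0.6 22.5]] collar sides [[  7.3 -23.   22.5]
 [  7.3  24.1  22.5]]
[[0.5608, -0.0681, 0.046], [0.6564, -0.0719, 0.046], [0.6545, -0.1388, 0.046], [0.5591, -0.1349, 0.046]] [ 0.6077 -0.1034  0.046 ]
[[0.5896, -0.1065, 0.112], [0.6273, -0.1092, 0.112]] [ 0.6085 -0.1078  0.112 ]
[[0.5589, -0.137, 0.046], [0.6585, -0.0743, 0.046], [0.655, -0.1415, 0.046]] [ 0.6241 -0.1176  0.046 ]
```

arm_command(
  plan=[
    [0.004, 0.0105, 0, 0, 0, 0],
    [0.004, 0.0105, 0, 0, 0, 0],
    [0.004, 0.0105, -0.02, 0, 0, 0],
    [0.004, 0.0105, -0.04, 0, 0, 0],
    [0.004, 0.0105, -0.06, 0, 0, 0],
  ],
)

```text
time_s: 12.85
ee_pos: [0.6081, -0.1023, 0.0891]
ee_rot: [3.141, -0.001, 3.106]
force: [0.3, -0.1, -2.0]
opening: 0.011
finger_force: 60.0
```

arm_command(
  plan=[
    [0, 0, -0.015, 0, 0, 0],
    [0, 0, -0.03, 0, 0, 0],
    [0, 0, -0.03, 0, 0, 0],
  ],
)

```text
time_s: 13.22
ee_pos: [0.6081, -0.1023, 0.0833]
ee_rot: [3.141, -0.001, 3.106]
force: [-0.2, -0.3, -2.1]
opening: 0.011
finger_force: 60.0
```

arm_command(
  plan=[
    [0, 0, -0.015, 0, 0, 0],
    [0, 0, -0.025, 0, 0, 0],
    [0, 0, -0.035, 0, 0, 0],
    [0, 0, -0.04, 0, 0, 0],
    [0, 0, -0.04, 0, 0, 0],
  ],
)

```text
time_s: 13.85
ee_pos: [0.6089, -0.1025, 0.0766]
ee_rot: [-3.141, 0.001, 3.106]
force: [-1.6, -0.0, 6.8]
opening: 0.0112
finger_force: 61.3
```

arm_command(
  plan=[
    [0, 0, -0.01, 0, 0, 0],
    [0, 0, -0.02, 0, 0, 0],
    [0, 0, -0.025, 0, 0, 0],
    [0, 0, -0.025, 0, 0, 0],
  ],
)

```text
time_s: 14.35
ee_pos: [0.6089, -0.1026, 0.0746]
ee_rot: [-3.141, 0.003, 3.106]
force: [-9.4, 1.8, 23.8]
opening: 0.0108
finger_force: 64.0
```

arm_command(
  plan=[
    [-0.004, 0, 0, 0, 0, 0],
    [-0.004, 0, -0.005, 0, 0, -0.02],
    [-0.005, -0.001, -0.005, 0, 0, -0.04],
    [-0.006, -0.002, -0.005, 0, 0, -0.06],
    [-0.006, -0.002, -0.005, 0, 0, -0.08],
  ],
)

```text
time_s: 14.98
ee_pos: [0.6094, -0.1035, 0.0746]
ee_rot: [3.14, 0.007, 2.6]
force: [-7.0, 0.1, 25.1]
opening: 0.0108
finger_force: 64.3
```

arm_command(
  plan=[
    [-0.004, 0, 0, 0, 0, -0.025],
    [-0.005, -0.001, 0, 0, 0, -0.05],
    [-0.006, -0.002, 0, 0, 0, -0.075],
    [-0.007, -0.003, 0, 0, 0, -0.1],
    [-0.007, -0.003, 0, 0, 0, -0.125],
  ],
)

```text
time_s: 15.6
ee_pos: [0.6086, -0.1046, 0.0746]
ee_rot: [3.135, 0.005, 1.813]
force: [-5.3, 0.0, 24.1]
opening: 0.011
finger_force: 64.1
```

```bash
python3 - <<'E'
from h import *
s=sense();print(s['ee_pos'],s['ee_rot'],s['force'],s['ft_torque'],s['qpos'])
E
```

```text
[ 0.60855139 -0.10458873  0.07462352] [3.13538649 0.00493357 1.81333592] [-5.30294130e+00  1.30464332e-02  2.40951061e+01] [0.01219008 1.2593098  0.34282633] [-0.27230868  0.55691374 -0.1028179   0.90323375 -0.00123801  1.0559279 ]
```

arm_command(
  plan=[
    [-0.001, -0.001, 0, 0, 0, -0.015],
    [-0.002, -0.002, 0, 0, 0, -0.03],
    [-0.002, -0.002, 0, 0, 0, -0.035],
    [-0.002, -0.002, 0, 0, 0, -0.035],
  ],
)

```text
time_s: 16.1
ee_pos: [0.6081, -0.1048, 0.0746]
ee_rot: [3.134, 0.003, 1.598]
force: [-5.2, 0.3, 24.4]
opening: 0.0106
finger_force: 64.0
```

```bash
python3 - <<'E'
from h import *
s=sense();print(s['ee_pos'],s['ee_rot'],s['force'],s['ft_torque'],s['finger_force'])
E
```

```text
[ 0.60814048 -0.10476653  0.07462216] [3.13443858e+00 3.06433567e-03 1.59825766e+00] [-5.24099727  0.2731031  24.41926646] [0.12545953 1.299586   0.17952868] 64.02776598930359
```

arm_command(
  plan=[
    [0, 0, 0, 0, 0, -0.006],
    [0, 0, 0, 0, 0, -0.012],
    [0, 0, 0, 0, 0, -0.012],
  ],
)

```text
time_s: 16.48
ee_pos: [0.6077, -0.1049, 0.0746]
ee_rot: [3.135, 0.003, 1.524]
force: [-5.8, 1.4, 25.7]
opening: 0.011
finger_force: 64.6
```

```bash
python3 - <<'E'
from h import *
s=sense();print(s['ee_pos'],s['ee_rot'],s['force'],s['ft_torque'],s['finger_force'])
E
```

```text
[ 0.60768362 -0.1048551   0.07460937] [3.13513019e+00 2.97525049e-03 1.52396427e+00] [-5.81325021  1.38485254 25.69271072] [0.02394487 1.53498037 0.5992717 ] 64.62883114814758
```

arm_command(
  plan=[
    [0, 0, 0, 0, 0, -0.003],
    [0, 0, 0, 0, 0, -0.003],
    [0, 0, 0, 0, 0, -0.003],
  ],
)

```text
time_s: 16.85
ee_pos: [0.6076, -0.1048, 0.0746]
ee_rot: [3.135, 0.003, 1.506]
force: [-5.9, -0.6, 26.2]
opening: 0.0111
finger_force: 65.5
```

```bash
python3 - <<'E'
from h import *
s=sense();print(s['ee_pos'],s['ee_rot'],s['force'],s['ft_torque'],s['finger_force'])
if s['ft_torque'][2]>.4 and s['force'][2]>15: print(sign_off())
E
```

```text
[ 0.60764023 -0.10484653  0.07460533] [3.13516232e+00 2.94068257e-03 1.50588387e+00] [-5.87558145 -0.63569742 26.24710542] [-0.00972593  1.48599046  0.83310284] 65.48943400382996
the job is handed in; nothing more can be done
None
```

I handed the job in at about 17 s: by force and position readings, the plate is home against the back stop, and the plug is still gripped, collar down (about 26 N) and turned clockwise to the stop.

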